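# Pin a reel into its stand

### The arm

A 7-joint arm with a two-finger parallel gripper is mounted at the origin on the work surface. World frame = base frame: x ahead of the robot, y to its left, z up, the work surface at z = 0. Lengths are in m, angles in degrees, forces in N, time in s.
With the tool pointing down it reaches from about 0.425 to 0.875 m from the base axis. Payload 4.7 kg.
Tool frame: the origin (TCP) lies midway between the tips of the shut fingers; the grasp point (between the pads) lies 19 mm behind it; z points along the fingers, y is the direction in which the jaws open and shut (so a half turn about z gives the same grasp; the last joint's range is limited). The gripper opens to 85 mm and grips with 20 to 120 N. Pads are 22 mm wide; open, the fingers measure 114 mm over their backs; the gripper's body (76 mm by 85 mm) begins 54 mm behind the grasp point. The pads swing forward as they close: fully open they stand 13 mm farther back than shut.
Start: joints at [68.646, 18.392, -4.016, 83.108, 1.295, 78.541, -3.26], TCP at [0.245, -0.602, 0.231] pointing down, gripper open.
Joint ranges: [-163.93, 163.93], [-17.29, 119.83], [-79.2, 71.16], [3.27, 140.29], [-89.18, 269.18], [5.43, 117.66], [-154.24, 154.24]. Speed limits (degrees/s): [147.25, 147.25, 180, 180, 180, 180, 180].

### API

Orientations are given as a 3x3 rotation matrix whose columns are the frame's x, y, z axes.
In Python, from plant import status, cams, workorder, nets gives the robot as it stands.
- The arm moves only by the tool carry_out, never from a script. Its argument "series" is a list of rows, each a list of 4 numbers: the shift along the tool's x, y, z in m, then the turn about the tool's z in degrees. In form: [[x, y, z, yaw], ...]. A call has 1 to 20 rows; each row is the pose to reach, as a shift and turn from the pose measured when the call began, along the tool's axes at that moment; what a row does not reach only later rows make up. A row lasts 1/8 s, in which the tool goes at most 62.5 mm and 10.7 degrees, less where a joint would pass 70% of its speed; a pose out of reach is approached as far as the arm can. A call with a gripper value outside its range is refused whole. "gripper" is the closure, from -1 (fully open) to 1 (shut), set as the call begins (left out, the last holds). The fingers move at their own pace and stop on an object; "force" is the grip in N (left out, the last holds). Time passes only in rows, so rows that repeat a pose let the fingers close. It gives the time, the measured TCP pose, the force and the opening at its end, in the units of the state.
- status.get_state(): the state, without advancing time (a new reading comes with each control period).
- cams.capture(name): name is "side" or "top"; returns the picture (420x560x3 uint8, red, green, blue); there is no depth.
- cams.get_calibration(name): a dict with "intrinsics" (3x3 intrinsics, pixels), "camera_from_world" (4x4, takes a point from world to camera coordinates). Camera axes: x right, y down, z forward; pixel columns grow to the right and rows downward; lengths in m; the calibration is good to about 2 mm. A picture is of the moment at which its call begins. get_calibration takes no time and is no camera call.
- workorder.close_job(): hands the job in, once; it reports no verdict.
Trained networks look in the newest picture that a camera, given by its name, has taken for a name from the list of things; names that differ only in an ending like _2 or _b are one class to them, and where a whole thing is asked for, a point or a joint stands for the part that bears it (a point fixed in the world has none). Each returns a list of dicts, best first, with "p" (0 to 1); they miss things now and then, are a little off and sometimes report something else, mostly with a low value. They report only what shows in the picture. A call takes as long as a camera call. They do not tell look-alikes from the thing itself.
- nets.recognise(name, camera): "location" ([column, row] as shares, 0 to 1, of the picture: columns of its width, rows of its height, amid what is visible of it).
- nets.pinpoint(name, camera): "location" ([column, row] as shares, 0 to 1, of the picture: columns of its width, rows of its height: a listed point, or the origin of a listed thing).
The state is a dict: "time": time; "joint_positions": joint angles; "joint_velocities": joint speeds; "effort": joint torques, N m; "eef_pos": TCP position; "eef_rot": TCP orientation; "ft_force": force on the tool from outside, world axes, zero at the start; "wrist_torque": the same for the moment, N m; "width": finger opening in m.
Only numpy, scipy, OpenCV 4.12 (cv2) and the standard library are available. Lean on these libraries where they do the work, as an engineer would, in place of code of your own. Each camera call takes 0.05 s, during which the arm holds its last target. There are 200 camera calls.

### The job

Take the spindle with the red knob out of the rack and fit the black reel onto its stand with it: thread the spindle from above through the stand's top board, the reel and the stand's lower board until its collar sits flat on the top board, then let go. Lower it down through the holes, do not let it drop.

Things in the scene. Friction and masses are not known exactly. Their poses are not given: they have to be found in the camera images.
- red_spindle: Loose, 0.1 kg: aluminium rod 14 mm thick reaching 98 mm down from the origin (tapered tip), collar 52 mm wide, 6 mm thick, above it a square red knob to hold, 26 by 26 mm, 42 mm tall, sides along x and y. Origin: on the axis at the collar's underside; z up to the knob. Starts upright in any of the rack's holes, square to the rack. Like ones with blue and yellow knobs hang beside it.
- rack: Fixed pale wooden rack, 80 (x) by 270 (y) by 120 mm high. Origin: centre of its underside, on the table; z up. Three 20 mm holes in its 12 mm top board, in a row along its y, 85 mm apart, the middle one over the origin. Neighbouring knobs stand 85 mm away along the rack's y; across it, along its x, there is room for a finger on both sides of each knob.
- stand_hole (a point): Centre of the upper hole of the fixed plywood reel stand, at the top board's upper face, 109 mm above the table; z up. The stand, 100 (x) by 140 mm (y), has two upright sides and two level 12 mm boards, each with a 32 mm hole, one right below the other. The lower board's upper face is 72 mm below this point, its underside 25 mm above the table. Nothing on it is higher.
- reel: Loose empty black plastic reel, 80 mm in diameter, 50 mm tall, 36 mm bore, 0.06 kg, standing on the stand's lower board under the top board, its bore within 4 mm in x and in y of the line of the holes. Origin: centre of its underside; z along its axis. It needs no handling.
Things that resemble listed ones, but are neither listed nor needed, are in the scene too. Leave any turquoise look-alike of the part that bears stand_hole alone.

How it is judged (in metres and radians):
At the end, for the whole second after the job is handed in: The red spindle stands upright (0.1 rad) through the stand and the reel: collar within 5 mm of the top board, axis within 14 mm of the hole centre; the reel stands upright (0.15 rad) on the lower board, its axis within 16 mm of the spindle; both at rest (z of red_spindle in the frame of stand_hole between -0.005 and 0.005 m and horizontal distance between red_spindle and stand_hole below 0.014 m and angle between red_spindle's own z axis and vertical below 0.1 rad and horizontal distance between reel and red_spindle below 0.016 m and z of reel in the frame of stand_hole below -0.06 m and angle between reel's own z axis and vertical below 0.15 rad and linear speed of each of red_spindle, reel below 0.03 m/s); the robot touches nothing.
It fails at once if the red spindle is dropped down the holes (faster than 0.7 m/s inside them) instead of being lowered (horizontal distance between red_spindle and stand_hole below 0.02 m and z of red_spindle in the frame of stand_hole below 0.09 m and linear speed of red_spindle above 0.7 m/s).
It also fails if it takes over 48 s, if anything falls off the work surface, if the arm or the gripper's body presses on something with over 40 N, if the wrist force passes 120 N, or if a joint passes its speed limit or range.

## Working session

There is one attempt and no reset: what is moved stays moved. The work goes in short steps, Python scripts to look and compute and a tool call to move; the robot and the scene stay as the last step left them, time stands still between calls to the robot, and variables do not carry over. Pictures are saved under pics/ and viewed, about 8 in all and at most 12, crops included, and the job is handed in when it is done.

Besides the shell and the picture viewer there is one more tool, called after "Emit:" as name(argument=value, ...) on one line, values as JSON. carry_out: Moves the arm, as the interface text tells. Its arguments: {"type":"object","properties":{"series":{"type":"array","items":{"type":"array","items":{"type":"number"}}},"gripper":{"type":"number"},"force":{"type":"number"}},"required":["series"]}

```bash
mkdir -p pics
cat > h.py <<'E'
import numpy as np,cv2
from plant import status,cams,workorder,nets
def shot(n,f):
    im=cams.capture(n); cv2.imwrite('pics/'+f,im[:,:,::-1]); return im
def P(n):
    c=cams.get_calibration(n); return np.array(c["intrinsics"]),np.array(c["camera_from_world"])
def ray(n,px):
    K,T=P(n); R=T[:3,:3];o=-R.T@T[:3,3]
    return o,R.T@np.linalg.solve(K,[px[0],px[1],1])
def atz(n,px,z):
    o,d=ray(n,px); return o+d*(z-o[2])/d[2]
def proj(n,p):
    K,T=P(n); q=K@(T[:3,:3]@np.asarray(p)+T[:3,3]); return q[:2]/q[2]
def tri(a,b):
    (o1,d1),(o2,d2)=ray('side',a),ray('top',b)
    s=np.linalg.lstsq(np.c_[d1,-d2],o2-o1,rcond=None)[0]
    p,q=o1+d1*s[0],o2+d2*s[1]; return (p+q)/2,np.linalg.norm(p-q)
E
python3 - <<'E'
from h import *
a=shot('side','s0.png');b=shot('top','t0.png')
for n in('side','top'):
  K,T=P(n);print(n,-T[:3,:3].T@T[:3,3],K[0,0])
  for m in('red_spindle','rack','stand_hole','reel'):
    for r in nets.pinpoint(m,n)[:5]:
      px=np.array(r['location'])*[560,420]; z={'red_spindle':.12,'rack':0,'stand_hole':.109,'reel':.037}[m]
      print(n,m,px.round(1),round(r['p'],2),atz(n,px,z).round(4))
print(status.get_state())
E
```

```text
side [0.40891869 0.53514919 0.77980534] 453.72268178909894
side red_spindle [259.5 168. ] 0.73 [ 0.5231 -0.1457  0.12  ]
side rack [271.6 178.1] 0.57 [ 0.51   -0.2378  0.    ]
side stand_hole [358.5 324. ] 0.88 [0.3181 0.1836 0.109 ]
side stand_hole [247.5 288.4] 0.62 [0.5054 0.1378 0.109 ]
top [ 0.25881617 -0.03504933  1.26627061] 521.522777089994
top red_spindle [330.  167.4] 0.69 [ 0.5232 -0.1503  0.12  ]
top rack [355.7 185. ] 0.93 [ 0.505  -0.2244  0.    ]
top stand_hole [205.7 180.4] 0.95 [0.5016 0.131  0.109 ]
top stand_hole [182.3 264.7] 0.74 [0.3132 0.1822 0.109 ]
top reel [203.1 184.7] 0.51 [0.5063 0.1475 0.037 ]
{'time': 0.5, 'joint_positions': array([68.64617455, 18.39389285, -4.01732892, 83.11114757,  1.29473219,
       78.54107464, -3.25956652]), 'joint_velocities': array([ 0.04425813, -0.02420733,  0.02411361, -0.06121556,  0.08643549,
        0.04424269,  0.02714482]), 'effort': array([-8.76874765e-05, -4.92888916e+01, -3.80822215e-01, -3.14265668e+01,
        1.32417053e-02,  2.43734503e-03, -2.31576882e-05]), 'eef_pos': array([ 0.2451762, -0.6019752,  0.2312948]), 'eef_rot': array([[ 9.26106175e-01,  3.77262973e-01, -4.28696885e-05],
       [ 3.77262973e-01, -9.26106176e-01,  1.10908138e-06],
       [-3.92834679e-05, -1.72002733e-05, -9.99999999e-01]]), 'ft_force': array([-0.81254356,  0.38481284, -0.62596261]), 'wrist_torque': array([ 0.03104876, -0.03806681, -0.02423142]), 'width': 0.08576669340230691}
```

View pics/t0.png

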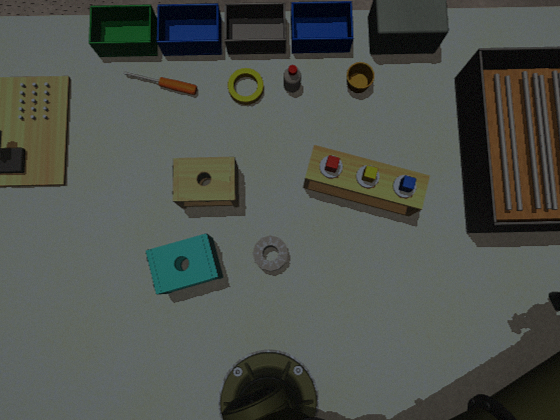

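View pics/s0.png

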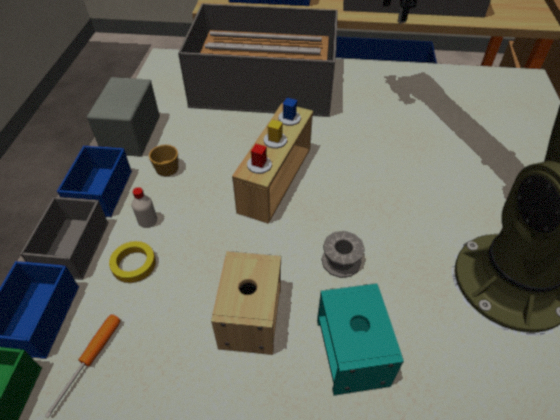

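Candidates for the red spindle: red knob at top (332,162) / side (259,156), the yellow and blue knobs beside it, and the red-capped bottle at top (292,75). The choice is the red square knob in the rack's end hole. For the stand: the plywood one at top (204,179) / side (247,287), not the turquoise one at top (182,264).

```bash
cat > m.py <<'E'
from h import *
from scipy.optimize import minimize
def sat(im,lo,hi,box):
    h=cv2.cvtColor(im,cv2.COLOR_RGB2HSV); m=cv2.inRange(h,(lo,140,50),(hi,255,255))
    o=np.zeros_like(m);x0,y0,x1,y1=box;o[y0:y1,x0:x1]=m[y0:y1,x0:x1];return o
def sil(n,x,y,yaw,z0,z1,w):
    c,s=np.cos(yaw),np.sin(yaw)
    pts=np.array([proj(n,[x+(c*a-s*b)*w/2,y+(s*a+c*b)*w/2,z]) for a in(-1,1) for b in(-1,1) for z in(z0,z1)])
    hull=cv2.convexHull((pts*64).round().astype(np.int32)//1)
    m=np.zeros((420*4,560*4),np.uint8)
    cv2.fillConvexPoly(m,((hull/64+.5)*4*16).astype(np.int32),255,shift=4)
    return cv2.resize(m,(560,420),interpolation=cv2.INTER_AREA)/255.
def fit(masks,p0,z0,z1,w,ns=('side','top')):
    f=lambda p:sum(np.abs(sil(n,p[0],p[1],p[2]*10,z0,z1,w)-masks[n]/255.).sum() for n in ns)
    sx=np.array(p0)+np.array([[0,0,0],[.01,0,0],[0,.01,0],[0,0,.02]])
    r=minimize(f,p0,method='Nelder-Mead',options=dict(initial_simplex=sx,xatol=1e-4,fatol=.1)); return r.x*[1,1,10],r.fun
E
python3 - <<'E'
from m import *
ims={n:cv2.imread(f'pics/{n[0]}0.png')[:,:,::-1].copy() for n in('side','top')}
yaw=0
for col,lo,hi,bs,bt in(('red',0,8,(240,135,275,175),(318,148,345,178)),('yel',22,35,(262,115,290,146),(358,160,380,184)),('blu',100,130,(278,95,302,122),(395,172,420,196))):
    mk={'side':sat(ims['side'],lo,hi,bs),'top':sat(ims['top'],lo,hi,bt)}
    p0=list(atz('top',np.argwhere(mk['top']).mean(0)[::-1],.15)[:2])+[-.027]
    for ns in(('side','top'),('side',),('top',)): 
        r,f=fit(mk,p0,.126,.168,.026,ns); print(col,ns,r.round(4),round(f,1),[int((mk[n]>0).sum()) for n in ns])
def cr(n,x,y,r=32): return cv2.resize(ims[n][y-r:y+r,x-r:x+r],(380,290*380//380+90),interpolation=cv2.INTER_CUBIC)[:290+90]
t=np.vstack([np.hstack([cv2.resize(ims[n][y-r:y+r,x-r:x+r],(290,290),interpolation=cv2.INTER_CUBIC) for n,x,y,r in row]) for row in([('side',259,158,29),('top',332,163,29)],[('side',247,292,44),('top',204,181,44)])])
cv2.imwrite('pics/c1.png',t[:,:,::-1])
E
```

```text
red ('side', 'top') [ 0.5257 -0.1543  0.0494] 186.5 [247, 130]
red ('side',) [ 0.526  -0.1583  0.0646] 87.3 [247]
red ('top',) [ 0.53   -0.1525 -0.3418] 73.9 [130]Traceback (most recent call last):
  File "<stdin>", line 8, in <module>
  File "m.py", line 16, in fit
    r=minimize(f,p0,method='Nelder-Mead',options=dict(initial_simplex=sx,xatol=1e-4,fatol=.1)); return r.x*[1,1,10],r.fun
    res = _minimize_neldermead(fun, x0, args, callback, bounds=bounds,
                               **options)
    fxr = func(xr)
    fx = function(np.copy(x), *(wrapper_args + args))
  File "m.py", line 14, in <lambda>
    f=lambda p:sum(np.abs(sil(n,p[0],p[1],p[2]*10,z0,z1,w)-masks[n]/255.).sum() for n in ns)
               ~~~^^^^^^^^^^^^^^^^^^^^^^^^^^^^^^^^^^^^^^^^^^^^^^^^^^^^^^^^^^^^^^^^^^^^^^^^^^
  File "m.py", line 14, in <genexpr>
    f=lambda p:sum(np.abs(sil(n,p[0],p[1],p[2]*10,z0,z1,w)-masks[n]/255.).sum() for n in ns)
                          ~~~^^^^^^^^^^^^^^^^^^^^^^^^^^^^^
  File "m.py", line 8, in sil
    pts=np.array([proj(n,[x+(c*a-s*b)*w/2,y+(s*a+c*b)*w/2,z]) for a in(-1,1) for b in(-1,1) for z in(z0,z1)])
                  ~~~~^^^^^^^^^^^^^^^^^^^^^^^^^^^^^^^^^^^^^^^
  File "h.py", line 13, in proj
    K,T=P(n); q=K@(T[:3,:3]@np.asarray(p)+T[:3,3]); return q[:2]/q[2]
        ~^^^
  File "h.py", line 6, in P
    c=cams.get_calibration(n); return np.array(c["intrinsics"]),np.array(c["camera_from_world"])
ValueError: time passes only in moves, steps and waits
```

```bash
sed -i 's/^def P(n):/import functools\n@functools.cache\ndef P(n):/' h.py
sed -i "s/m=cv2.inRange(h,(lo,140,50),(hi,255,255))/m=cv2.inRange(h,(lo,150,25),(hi,255,255))|(cv2.inRange(h,(172,150,25),(180,255,255)) if lo==0 else 0)/" m.py
cat > a.py <<'E'
from m import *
ims={n:cv2.imread(f'pics/{n[0]}0.png')[:,:,::-1].copy() for n in('side','top')}
t=np.vstack([np.hstack([cv2.resize(ims[n][y-r:y+r,x-r:x+r],(290,290),interpolation=cv2.INTER_CUBIC) for n,x,y,r in row]) for row in([('side',259,158,29),('top',332,163,29)],[('side',247,292,44),('top',204,181,44)])])
cv2.imwrite('pics/c1.png',t[:,:,::-1])
for col,lo,hi,bs,bt in(('red',0,8,(240,135,275,175),(318,148,345,178)),('yel',20,35,(262,115,290,146),(358,160,380,184)),('blu',100,130,(278,95,302,122),(395,172,420,196))):
    mk={'side':sat(ims['side'],lo,hi,bs),'top':sat(ims['top'],lo,hi,bt)}
    p0=list(atz('top',np.argwhere(mk['top']).mean(0)[::-1],.15)[:2])+[-.027]
    for ns in(('side','top'),('side',),('top',)): 
        r,f=fit(mk,p0,.126,.168,.026,ns); print(col,ns,r.round(4),round(f,1),[int((mk[n]>0).sum()) for n in ns])
E
python3 a.py
```

```text
red ('side', 'top') [ 0.5257 -0.1534  0.0422] 137.1 [282, 148]
red ('side',) [ 0.5258 -0.1574  0.0552] 52.8 [282]
red ('top',) [ 0.526  -0.151  -0.3647] 53.3 [148]
yel ('side', 'top') [ 0.5015 -0.2352 -0.0365] 126.0 [258, 168]
yel ('side',) [ 0.5015 -0.238  -0.0217] 51.7 [258]
yel ('top',) [ 0.5016 -0.2336 -0.4696] 52.6 [168]
blu ('side', 'top') [ 0.4774 -0.3192  0.1   ] 161.5 [224, 135]
blu ('side',) [ 0.4774 -0.3212  0.0922] 47.0 [224]
blu ('top',) [ 0.4798 -0.3175 -0.6899] 96.5 [135]
```

View pics/c1.png

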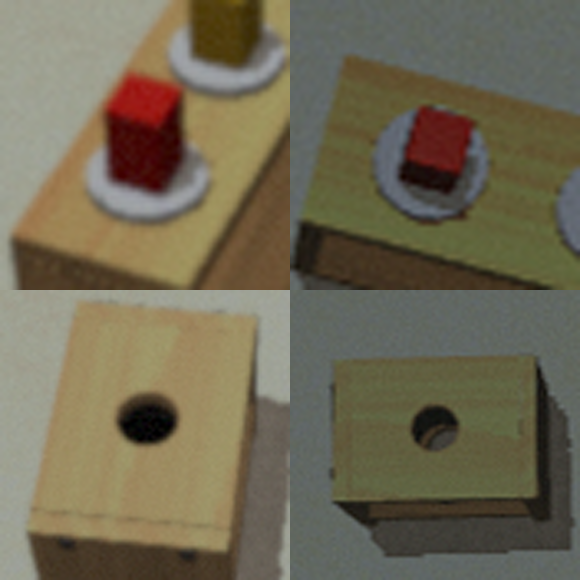

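Run:
```python
from h import *
for n,a,b in(('side',(259.3,164.0),(247.7,286.6)),('top',(330.8,165.1),(203.6,178.5))):
    print(n,atz(n,a,.123).round(4),atz(n,b,.109).round(4))
print(tri((259.3,164),(330.8,165.1)),tri((247.7,286.6),(203.6,178.5)))
from scipy.spatial.transform import Rotation
```

```text
side [ 0.5246 -0.1546  0.123 ] [0.5057 0.1342 0.109 ]
top [ 0.5278 -0.1519  0.123 ] [0.5061 0.1357 0.109 ]
(array([ 0.52551746, -0.15145205,  0.12640055]), np.float64(0.0029305011567174687)) (array([0.50551991, 0.13541572, 0.11103449]), np.float64(0.0002950027383884503))
```

Emit:
carry_out(series=[[0.02,-0.015,-0.02,-2],[0.06,-0.045,-0.02,-7],[0.1,-0.075,-0.02,-12],[0.14,-0.105,-0.02,-17],[0.18,-0.135,-0.02,-22],[0.22,-0.16,-0.02,-26.5],[0.26,-0.19,-0.02,-31],[0.3,-0.215,-0.02,-36],[0.335,-0.24,-0.02,-40],[0.37,-0.265,-0.02,-44],[0.395,-0.285,-0.02,-47],[0.415,-0.3,-0.02,-50],[0.425,-0.307,-0.02,-51],[0.4295,-0.31,-0.02,-51.6],[0.4295,-0.31,-0.02,-51.6],[0.4295,-0.31,-0.02,-51.6]], gripper=-1, force=50)

```text
time: 2.5
eef_pos: [0.5255, -0.1541, 0.2512]
eef_rot: [[0.282, 0.96, -0.0], [0.96, -0.282, -0.0], [-0.001, -0.0, -1.0]]
ft_force: [0.0, -0.1, -0.2]
width: 0.0854
```

Run:
```python
from h import *
a=shot('side','s1.png');b=shot('top','t1.png')
s=status.get_state();print(s['eef_pos'],s['eef_rot'].round(3),s['joint_positions'])
for n in('side','top'): print(n,proj(n,s['eef_pos']),proj(n,[.526,-.153,.126]))
t=np.hstack([cv2.resize(im[y:y+100,x:x+110],(396,360),interpolation=cv2.INTER_CUBIC) for im,x,y in((a,205,90),(b,275,110))])
cv2.imwrite('pics/c2.png',t[:,:,::-1])
```

```text
[ 0.52561854 -0.15379443  0.25123132] [[ 0.281  0.96  -0.   ]
 [ 0.96  -0.281 -0.   ]
 [-0.    -0.    -1.   ]] [ 40.90372234   7.13526744 -29.70554098  95.26766047   3.62012781
  78.56302324  -5.6620478 ]
side [256.51747828 114.49804028] [258.50582594 163.41813952]
top [337.75273304 151.33963999] [331.4343343 165.5720525]
```

View pics/c2.png

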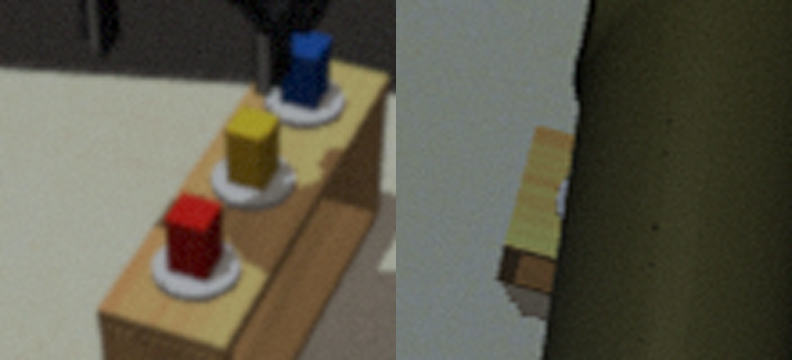

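The crop shows the fingertips at side px about (231,105) and (278,116), straddling the red knob at (259,156) along the rack's x, so the aim holds. Next I descend.

Emit:
carry_out(series=[[0,0,0.02,0],[0,0,0.045,0],[0,0,0.07,0],[0,0,0.09,0],[0,0,0.105,0],[0,0,0.114,0],[0,0,0.119,0],[0,0,0.119,0]])

```text
time: 3.6
eef_pos: [0.5257, -0.1539, 0.1324]
eef_rot: [[0.281, 0.96, -0.0], [0.96, -0.281, -0.0], [-0.0, 0.0, -1.0]]
ft_force: [0.1, 0.2, -0.4]
width: 0.0856
```

Emit:
carry_out(series=[[0,0,0,0],[0,0,0,0],[0,0,0,0],[0,0,0,0],[0,0,0,0],[0,0,0,0],[0,0,0,0],[0,0,0,0]], gripper=1, force=50)

```text
time: 4.6
eef_pos: [0.526, -0.154, 0.1327]
eef_rot: [[0.281, 0.96, 0.001], [0.96, -0.281, -0.001], [-0.0, 0.001, -1.0]]
ft_force: [0.2, 1.0, 3.9]
width: 0.0255
```

Emit:
carry_out(series=[[0,0,-0.004,0],[0,0,-0.015,0],[0,0,-0.035,0],[0,0,-0.06,0],[0,0,-0.085,0],[0,0,-0.11,0],[0,0,-0.135,0],[0,0,-0.15,0],[0,0,-0.158,0],[0,0,-0.16,0],[0,0,-0.16,0]])

```text
time: 5.98
eef_pos: [0.5256, -0.1538, 0.2919]
eef_rot: [[0.281, 0.96, -0.001], [0.96, -0.281, -0.0], [-0.0, -0.001, -1.0]]
ft_force: [0.3, 1.3, -1.5]
width: 0.0253
```

Run:
```python
from h import *
a=shot('side','s2.png')
s=status.get_state();p=s['eef_pos'];R=s['eef_rot'];print(p,s['width'],s['ft_force'])
print(R.T@(np.array([.506,.135,p[2]])-p))
ax=p+[0,0,-.0127]
print([proj('side',[ax[0],ax[1],ax[2]+d]).round(1) for d in(0,-.098)])
cv2.imwrite('pics/c3.png',cv2.resize(a[0:280,180:340],(457,800))[:600,:,::-1])
```

```text
[ 0.5255167  -0.15379613  0.29184131] 0.02575754217609732 [-0.8642461  -0.15305632 -1.02606276]
[ 2.71653997e-01 -9.99410561e-02  1.05226730e-05]
[array([256. , 102.1]), array([257.9, 143. ])]
```

View pics/c3.png

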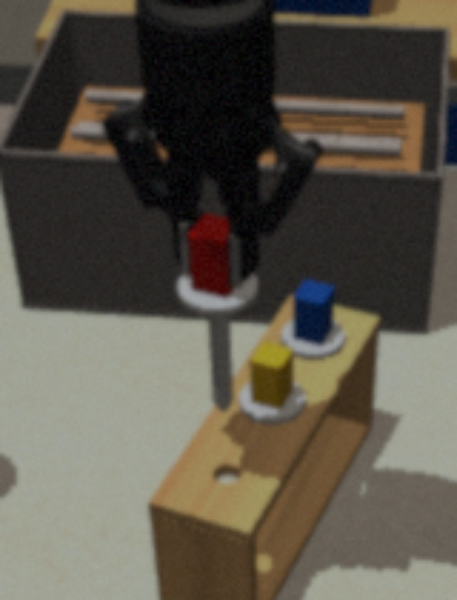

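The side picture shows the red spindle hanging straight, with its tip at (258,142) where the projection predicted (258,143). Next I carry it over the stand.

Emit:
carry_out(series=[[0.01,-0.0037,0,0],[0.03,-0.011,0,0],[0.055,-0.02,0,0],[0.085,-0.031,0,0],[0.115,-0.042,0,0],[0.145,-0.053,0,0],[0.175,-0.064,0,0],[0.205,-0.075,0,0],[0.23,-0.0845,0,0],[0.25,-0.092,0,0],[0.264,-0.097,0,0],[0.2717,-0.0999,0,0],[0.2717,-0.0999,0,0],[0.2717,-0.0999,0,0]])

```text
time: 7.78
eef_pos: [0.5062, 0.1341, 0.2917]
eef_rot: [[0.283, 0.959, -0.001], [0.959, -0.283, -0.0], [-0.001, -0.001, -1.0]]
ft_force: [0.2, -0.1, -1.2]
width: 0.0256
```

Emit:
carry_out(series=[[0,0,0.01,0],[0,0,0.025,0],[0,0,0.04,0],[0,0,0.053,0],[0,0,0.06,0],[0,0,0.06,0],[0,0,0.06,0]])

```text
time: 8.65
eef_pos: [0.5065, 0.1342, 0.2322]
eef_rot: [[0.283, 0.959, -0.0], [0.959, -0.283, -0.0], [-0.0, -0.0, -1.0]]
ft_force: [0.5, 0.3, -0.1]
width: 0.0258
```

Run:
```python
from h import *
a=shot('side','s3.png');b=shot('top','t3.png')
s=status.get_state();p=s['eef_pos'];R=s['eef_rot'];print(p,R.round(3),s['width'],s['ft_force'])
ax=p+[0,0,-.0127]
for n in('side','top'):print(n,[proj(n,[ax[0],ax[1],ax[2]+d]).round(1) for d in(0,-.098)],proj(n,[.506,.135,.109]))
t=np.hstack([cv2.resize(im[y:y+120,x:x+80],(400,600),interpolation=cv2.INTER_CUBIC) for im,x,y in((a,208,210),(b,165,110))])
cv2.imwrite('pics/c4.png',t[:,:,::-1])
```

```text
[0.50653103 0.13416282 0.23230292] [[ 0.283  0.959 -0.   ]
 [ 0.959 -0.283 -0.   ]
 [-0.     0.    -1.   ]] 0.02547568472515775 [ 0.02856555  1.17917916 -0.87884746]
side [array([243.4, 248.2]), array([246.8, 282.6])] [247.43754446 286.96950509]
top [array([196.4, 167.2]), array([203.5, 177.1])] [203.91267167 178.5388966 ]
```

View pics/c4.png

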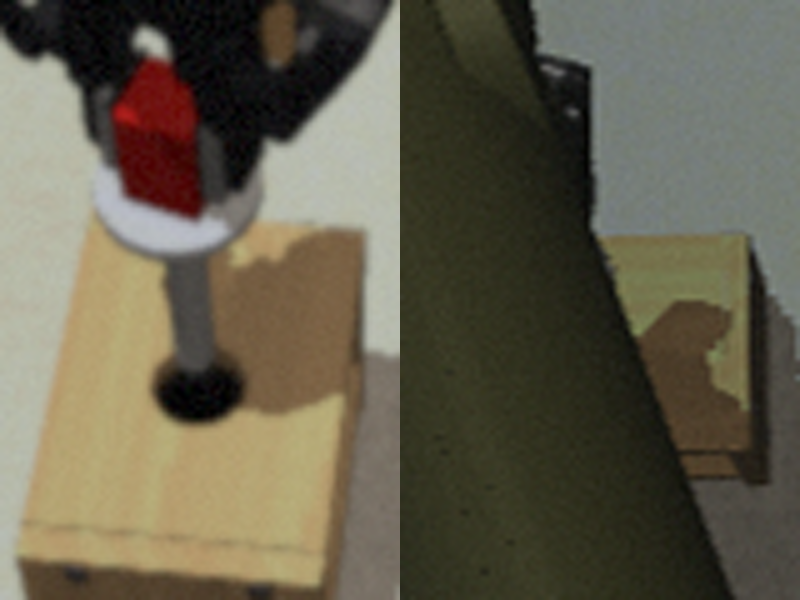

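The tip is at side px (248,284), directly over the hole centre (248,288), and the residual projects to under 1 mm. Next I lower it in stages.

Emit:
carry_out(series=[[0,0,0.006,0],[0,0,0.014,0],[0,0,0.022,0],[0,0,0.03,0],[0,0,0.038,0],[0,0,0.046,0],[0,0,0.053,0],[0,0,0.057,0],[0,0,0.057,0]])

```text
time: 9.88
eef_pos: [0.5064, 0.1341, 0.175]
eef_rot: [[0.283, 0.959, -0.001], [0.959, -0.283, -0.0], [-0.0, -0.0, -1.0]]
ft_force: [-0.2, -0.8, -0.8]
width: 0.0254
```

Emit:
carry_out(series=[[0,0,0.006,0],[0,0,0.013,0],[0,0,0.02,0],[0,0,0.027,0],[0,0,0.034,0],[0,0,0.04,0],[0,0,0.044,0],[0,0,0.046,0],[0,0,0.046,0]])

```text
time: 11.0
eef_pos: [0.5064, 0.1342, 0.129]
eef_rot: [[0.282, 0.959, -0.0], [0.959, -0.282, -0.0], [-0.0, -0.0, -1.0]]
ft_force: [0.0, 1.2, -0.6]
width: 0.0251
```

No contact force. Collar is about 7 mm above the board, so I lower it the rest of the way gently.

Emit:
carry_out(series=[[0,0,0.002,0],[0,0,0.004,0],[0,0,0.006,0],[0,0,0.007,0],[0,0,0.007,0],[0,0,0.007,0]])

```text
time: 11.75
eef_pos: [0.5064, 0.1342, 0.1221]
eef_rot: [[0.283, 0.959, -0.0], [0.959, -0.283, -0.0], [-0.0, -0.0, -1.0]]
ft_force: [-0.3, -0.7, -1.2]
width: 0.0252
```

Run:
```python
from h import *
a=shot('side','s4.png')
s=status.get_state();print(s['eef_pos'],s['ft_force'],s['width'])
cv2.imwrite('pics/c5.png',cv2.resize(a[220:350,190:300],(508,600),interpolation=cv2.INTER_CUBIC)[:,:,::-1])
```

```text
[0.50645094 0.13415346 0.12209492] [-0.58029705 -0.16891849 -1.04380442] 0.02530044503513974
```

View pics/c5.png

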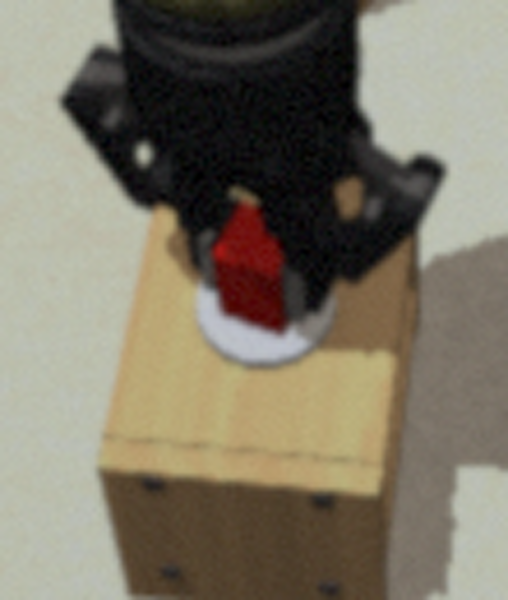

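The collar covers the hole (px about (247,289)), but force is still about 0, so it's at or just above the board. I'll creep down to contact.

Emit:
carry_out(series=[[0,0,0.0005,0],[0,0,0.001,0],[0,0,0.0015,0],[0,0,0.0015,0]])

```text
time: 12.3
eef_pos: [0.5065, 0.1342, 0.1217]
eef_rot: [[0.283, 0.959, -0.0], [0.959, -0.283, -0.001], [-0.001, 0.0, -1.0]]
ft_force: [-3.5, -1.6, 7.9]
width: 0.0254
```

Contact: 8 N upward at TCP z 0.1217, as predicted. Release.

Emit:
carry_out(series=[[0,0,0,0],[0,0,0,0],[0,0,0,0],[0,0,0,0],[0,0,0,0],[0,0,0,0],[0,0,0,0],[0,0,0,0]], gripper=-1)

```text
time: 13.3
eef_pos: [0.5065, 0.1342, 0.1217]
eef_rot: [[0.283, 0.959, -0.0], [0.959, -0.283, -0.001], [-0.001, 0.0, -1.0]]
ft_force: [0.0, 0.1, 0.4]
width: 0.0853
```

Emit:
carry_out(series=[[0,0,-0.005,0],[0,0,-0.015,0],[0,0,-0.03,0],[0,0,-0.05,0],[0,0,-0.075,0],[0,0,-0.1,0],[0,0,-0.12,0],[-0.03,0.01,-0.13,0],[-0.07,0.025,-0.13,0],[-0.11,0.04,-0.13,0],[-0.15,0.055,-0.13,0],[-0.18,0.066,-0.13,0],[-0.2,0.073,-0.13,0],[-0.2,0.073,-0.13,0]])

```text
time: 15.05
eef_pos: [0.5201, -0.0794, 0.2523]
eef_rot: [[0.285, 0.959, 0.0], [0.959, -0.285, -0.001], [-0.001, 0.0, -1.0]]
ft_force: [-0.6, 0.3, -0.1]
width: 0.0854
```

Run:
```python
from h import *
a=shot('side','s5.png');b=shot('top','t5.png')
s=status.get_state();print(s['time'],s['eef_pos'],s['ft_force'],s['width'])
for n in('side','top'):
  print(n,proj(n,[.506,.135,.109]),proj(n,[.506,.135,.157]),[(np.array(r['location'])*[560,420],r['p']) for r in nets.pinpoint('red_spindle',n)[:2]])
t=np.hstack([cv2.resize(im[y:y+110,x:x+80],(400,550),interpolation=cv2.INTER_CUBIC) for im,x,y in((a,208,235),(b,165,125))])
cv2.imwrite('pics/c6.png',t[:,:,::-1])
```

```text
15.15 [ 0.52020362 -0.07653897  0.25220476] [-0.41901181  0.08884461  0.25545988] 0.08502273610227902
side [247.43754446 286.96950509] [245.89506385 271.41820422] [(array([247.52 , 285.684]), 0.78)]
top [203.91267167 178.5388966 ] [200.67014432 173.98233206] [(array([205.52, 180.39]), 0.76)]
```

View pics/c6.png

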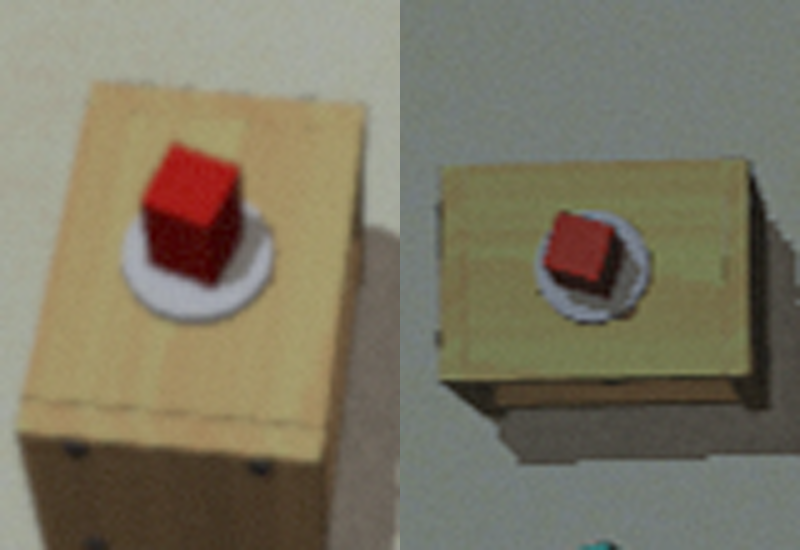

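The collar sits flat on the top board: side (247.5,287), top (204,178). The knob is upright and the arm is clear, so I hand in.

```bash
python3 -c "
from plant import workorder
print(workorder.close_job())"
```

```text
the job is handed in; nothing more can be done
None
```

The red spindle is fitted in the plywood stand and the job was handed in at about 15 s of the 48 s; no verdict was reported. I gripped it by the knob across the rack, lifted it out and lowered it through the holes at about 0.06 m/s. The collar met the top board with about 8 N, at the height I had predicted. Then I let go and backed the arm away.

- **Last checks:** both cameras show the spindle upright with its collar flat and centred on the hole. The network places the spindle's origin within about 2–3 px of the hole centre. The arm was well clear and reads no contact force.
- **Not seen directly:** the reel is hidden under the top board. I infer it is threaded because the 98 mm rod went fully down past the lower board with no contact force until the collar landed.
- **Disagreement:** early fits of the knob differed by up to 6 mm in y between the two cameras and gave unreliable yaw. I used the average position and took the yaw from the line of the three knobs, and the grasp and hanging spindle then matched the prediction.

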